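# Unscrew the blade cap of a desk fan and hold it up

## Task

The desk fan is tipped to face the ceiling with its front guard off, so that I can wash the blades. Unscrew the round cap that holds the blades: I do not know whether its thread is left-hand or right-hand, so try it gently both ways (the wrong way only drags the blades round with it), then lift it straight off its stud without wrenching at it. Finish while still holding the cap in the gripper, upright and still, at least 6 cm above the hub, so that I can pull the blades off, and leave everything else on the desk where it lies.

Things in the scene. Friction and masses are not known exactly. Their poses are not given: they have to be found in the camera images.
- blade_cap: Blade cap: black, round, ribbed, 42 mm across; straight sides 34 mm high under a shallow dome with a low moulded bar across it (34 x 6 mm; 41 mm over the rim in all), open below, 0.05 kg. Origin: centre of its lower rim; z up along the thread axis, x along the bar. At the start it is screwed fully home, its rim on the hub's face. It stays where it is if let go half-way up the thread
- cap_grip (a point): Point on the cap's axis, 26 mm above its rim, where a gripper from above (any yaw, closing round the 42 mm ribbed sides) holds it well: fingertips 5 mm or more above the hub's face clear the blades. Axes as the cap's
- thread (a point): The coarse thread inside the cap, on the hub's axis, at the hub's face. Its hand is left or right at random and cannot be seen. Turned the loosening way the cap turns on the hub with next to no resistance and climbs 6 mm in half a turn (axial and radial play about 1 mm); then, at 3.1 to 3.3 rad, a stop ends the turning and it lifts straight off its 33 mm stud. Turning it back screws it on again
- fan_blades: The five grey blades and their hub, 168 mm across, turning about the fan's vertical axis against a steady drag of 0.25 N m: turn the cap the tightening way, or on past its half turn, and within 0.1 rad they turn with it. Origin: centre of the hub's flat face, 118 mm above the worktop; x points as the cap's x at the start and turns with the blades. Blades lie 4 to 25 mm below that face
- fan: The desk fan's heavy white foot, yoke, motor and rear guard, which do not move. Origin under the centre of the foot, on the worktop, straight under the hub. Foot 132 mm across; the wire rear guard is 202 mm across with its rim 107 mm above the worktop
- screwdriver: Screwdriver, 160 mm long, lying to the left of the fan; leave it alone. Origin under its middle
- phone_1: Phone lying face up at the left, 149 x 73 x 8 mm; leave it alone. Origin under its middle
- glasses: Spectacles, 141 x 142 x 42 mm, at the left; leave them alone. Origin under their middle
- mouse_1: Computer mouse, 104 x 60 x 36 mm, to the right of the fan; leave it alone. Origin under its middle
- pen: Pen, 145 mm long, lying behind the fan; leave it alone. Origin under its middle
Not all that is in view belongs to the job. Of the things shaped like the blade_cap, the black one is meant.

How it is judged:
On the way:
1. the cap has been screwed part of the way up its thread (angle between the x axis of blade_cap and the x axis of fan_blades, either way round above 1 rad and z of blade_cap in the frame of fan_blades below 0.012 m), for 0.05 s.
At the end, for the whole second after the job is handed in: The cap is still held in the fingers (over 1 N), at rest, upright within 0.25 rad, its rim 50 mm or more above the hub's face, and no part of the fan touches it (z of blade_cap in the frame of fan_blades above 0.05 m and angle between blade_cap's own z axis and vertical below 0.25 rad and linear speed of blade_cap below 0.02 m/s and contact force between blade_cap and the fingers above 1 N and contact force between blade_cap and fan below 0.05 N); the arm keeps its last pose, push and grip.
It fails at once if the cap is wrenched: it presses on the fan with over 60 N (contact force between blade_cap and fan above 60 N).
It fails at once if one of the things lying on the desk is moved by more than 20 mm (distance of any of screwdriver, phone_1, glasses, mouse_1, pen from where it was at the start of the episode above 0.02 m).
It also fails if it takes over 58 s, if anything falls off the work surface, if the arm or the gripper's body presses on something with over 40 N, if the wrist force passes 120 N, or if a joint passes its speed limit or range.

## Robot

A 7-joint arm with a two-finger parallel gripper is mounted at the origin on a cart in front of the work surface, level with it; the furniture and walls round the work are solid. World frame = base frame: x ahead of the robot, y to its left, z up, the work surface at z = 0. Lengths are in m, angles in rad, forces in N, time in s.
With the tool pointing down it reaches from about 0.4 to 0.85 m from the base axis. Payload 4.5 kg.
Tool frame: the origin (TCP) lies where the fingers leave the gripper's body, on its centre line; the fingertips stand 64 mm ahead of it and the grasp point (between the pads) lies 45 mm ahead of it; z points along the fingers, y is the line along which they close (so a half turn about z gives the same grasp; the last joint's range is limited). The gripper opens to 88 mm and grips with 3 to 60 N. Pads are 18 mm wide; open, the fingers measure 123 mm over their backs; the gripper's body (75 mm by 187 mm) begins 45 mm behind the grasp point.
Start: joints at [1.361, 0.689, -0.195, 1.565, 0.157, 0.902, -0.215], TCP at [0.151, -0.607, 0.303] pointing down, gripper open.
Joint ranges: [-3.01, 3.01], [-0.46, 2.08], [-1.47, 1.51], [0.13, 2.56], [-1, 4.14], [0.04, 2.09], [-2.66, 2.66]. Speed limits (rad/s): [2.57, 2.57, 3.14, 3.14, 3.14, 3.14, 3.14].

## Interface

Orientations are given as a unit quaternion [x, y, z, w].
In Python, from plant import r gives the robot as it stands.
- The arm moves only by the tool play_rows, never from a script. Its arguments are lists of equal length, an entry for each row: "translation": the shift along the tool's x, y, z in m, a list of three; "delta_rot": the turn, a rotation vector about the tool's x, y, z in degrees, a list of three; "grip": the opening, from -1 (shut) to 1 (fully open). In form: {"translation": [[x, y, z], ...], "delta_rot": [[rx, ry, rz], ...], "grip": [grip, ...]}. A call has 1 to 20 rows; each row shifts and turns the commanded pose from where the row before left it, along the tool's axes as they then stand; what a row does not reach is not made up. A row lasts 1/8 s, in which the tool goes at most 62.5 mm and 10.7 degrees, less where a joint would pass 70% of its speed; a pose out of reach is approached as far as the arm can. A call with a gripper value outside its range is refused whole. The fingers move at their own pace and stop on an object; "squeeze" is the grip in N (left out, the last holds). Time passes only in rows, so rows that do not move let the fingers close. It gives the time, the measured TCP pose, the force, the opening and the grip force at its end, in the units of the state.
- r.get_state(): the state, without advancing time (a new reading comes with each control period).
- r.snapshot(name): name is "scene" or "side" or "wrist"; returns the picture (384x512x3 uint8, blue, green, red); there is no depth.
- r.get_calibration(name): a dict with "intrinsics" (3x3 intrinsics, pixels), "eye" and "rotation" of the camera in the world. Camera axes: x right, y up, looking along -z (the intrinsics and any distortion apply to the point x, -y, -z); pixel columns grow to the right and rows downward; lengths in m; the calibration is good to about 2 mm. A picture is of the moment at which its call begins: read the wrist's pose just before it. get_calibration takes no time and is no camera call; for the wrist camera it gives the pose at the moment of the call.
- r.finish_job(): hands the job in; it is judged then, once.
Trained networks look in the newest picture that a camera, given by its name, has taken for a name from the list of things; names that differ only in an ending like _2 or _b are one class to them, and where a whole thing is asked for, a point or a joint stands for the part that bears it (a point fixed in the world has none). Each returns a list of dicts, best first, with "confidence" (0 to 1); they miss things now and then, are a little off and sometimes report something else, mostly with a low value. They report only what shows in the picture. A call takes as long as a camera call. They do not tell look-alikes from the thing itself.
- r.look_for(camera, target): "point" ([x, y, z] in m, in world coordinates, good to about 4 mm: the middle of the surface that is visible of it).
- r.silhouettes(camera, target): "pixels" (384x512 bool, what is visible of it).
The state is a dict: "clock": time; "q": joint angles; "qd": joint speeds; "joint_torque": joint torques, N m; "tool_pos": TCP position; "eef_rot": TCP orientation; "contact_force": force on the tool from outside, world axes, zero at the start; "moment": the same for the moment, N m; "opening": opening from 0.0 (shut) to 1.0 (fully open); "finger_force": force on a finger pad.
Only numpy, scipy, OpenCV 4.12 (cv2) and the standard library are available. Lean on these libraries where they do the work, as an engineer would, in place of code of your own. Each camera call takes 0.05 s, during which the arm holds its last target. There are 200 camera calls.

## Working session

There is one attempt and no reset: what is moved stays moved. The work goes in short steps, Python scripts to look and compute and a tool call to move; the robot and the scene stay as the last step left them, time stands still between calls to the robot, and variables do not carry over. Pictures are saved under pics/ and viewed, at most 10 in all, crops included, and the job is handed in when it is done.

Besides the shell and the picture viewer there is one more tool, called after "Request:" as name(argument=value, ...) on one line, values as JSON. play_rows: Moves the arm, as the interface text tells. Its arguments: {"type":"object","properties":{"translation":{"type":"array","items":{"type":"array","items":{"type":"number"}}},"delta_rot":{"type":"array","items":{"type":"array","items":{"type":"number"}}},"grip":{"type":"array","items":{"type":"number"}},"squeeze":{"type":"number"}},"required":["translation","delta_rot","grip"]}

```bash
mkdir -p pics
python3 - <<'E'
from plant import r
import cv2,numpy as np
s=r.get_state();print({k:np.round(v,3).tolist() for k,v in s.items()})
ims=[]
for c in("scene","side"):
    im=r.snapshot(c);cv2.imwrite(f"pics/{c}0.png",im)
    for t in("blade_cap","fan_blades"):
        for d in r.look_for(c,t): print(c,t,np.round(d["point"],4),round(d["confidence"],2))
    k=r.get_calibration(c);print(np.round(k["intrinsics"],1).tolist(),np.round(k["eye"],3),np.round(k["rotation"],3).tolist())
E
```

```text
{'clock': 0.0, 'q': [1.361, 0.69, -0.195, 1.566, 0.157, 0.903, -0.215], 'qd': [0.001, 0.002, -0.001, 0.0, 0.002, 0.0, -0.002], 'joint_torque': [-0.001, -52.756, -1.267, -15.342, -0.052, 0.007, 0.0], 'tool_pos': [0.151, -0.606, 0.302], 'eef_rot': [0.993, 0.122, -0.0, -0.001], 'contact_force': [-0.425, 0.248, -0.775], 'moment': [0.006, 0.009, 0.05], 'finger_force': 0.0, 'opening': 1.005}
scene blade_cap [0.5564 0.1067 0.1455] 0.78
scene blade_cap [0.4916 0.2678 0.0312] 0.59
scene blade_cap [0.5754 0.2668 0.0372] 0.48
scene fan_blades [0.5463 0.1099 0.1059] 0.78
scene fan_blades [0.5455 0.0966 0.1046] 0.74
[[369.6, 0.0, 255.7], [0.0, 369.6, 185.4], [0.0, 0.0, 1.0]] [ 0.187 -0.318  0.627] [0.448, -0.121, -0.254, 0.849]
side blade_cap [0.579  0.2853 0.0337] 0.75
side blade_cap [0.4911 0.2877 0.0332] 0.55
side blade_cap [0.554  0.1296 0.148 ] 0.54
[[473.9, 0.0, 246.0], [0.0, 473.9, 190.7], [0.0, 0.0, 1.0]] [-0.088  1.232  1.119] [-0.13, 0.391, 0.867, -0.282]
```

View pics/scene0.png

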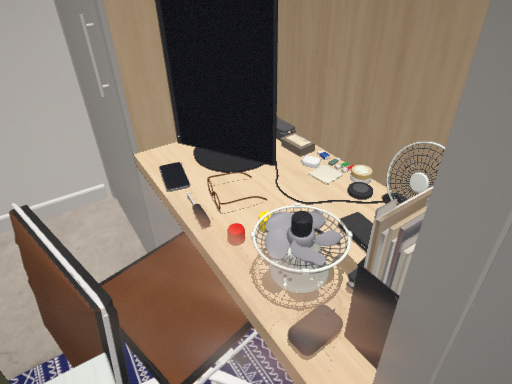

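View pics/side0.png

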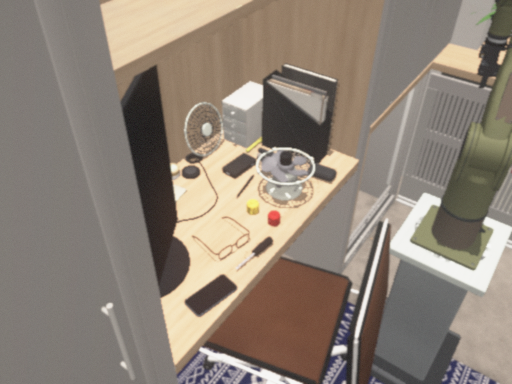

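The caps in the scene view are black on the hub at (302,222), red at (236,232) and yellow at (264,216). There is also a flat black puck at (360,190), which isn't a cap. I choose the black one on the hub. In the side view it is at (286,157).

```bash
cat > h.py <<'E'
from plant import r
import cv2,numpy as np
from scipy.spatial.transform import Rotation as R
def rot(q):
    q=np.array(q); return R.from_quat(q).as_matrix() if q.shape==(4,) else q
def ray(c,uv):
    k=r.get_calibration(c);K=np.array(k["intrinsics"]);d=np.linalg.solve(K,[uv[0],uv[1],1.])
    d=rot(k["rotation"])@(d*[1,-1,-1]);return np.array(k["eye"]),d/np.linalg.norm(d)
def proj(c,P):
    k=r.get_calibration(c);K=np.array(k["intrinsics"])
    p=(np.atleast_2d(P)-k["eye"])@rot(k["rotation"])*[1,-1,-1];p=p@K.T;return p[:,:2]/p[:,2:]
def atz(c,uv,z):
    e,d=ray(c,uv);return e+d*(z-e[2])/d[2]
E
python3 - <<'E'
from h import *
A=np.zeros((3,3));b=np.zeros(3)
for c in("scene","side"):
    im=r.snapshot(c)
    want=np.array({"scene":(302,222),"side":(286,157)}[c])
    for d in r.silhouettes(c,"blade_cap"):
        ys,xs=np.nonzero(d["pixels"]);m=np.array([xs.mean(),ys.mean()])
        box=(xs.min(),xs.max(),ys.min(),ys.max());bc=np.array([(box[0]+box[1])/2,(box[2]+box[3])/2])
        print(c,m.round(1),box,len(xs),round(d["confidence"],2))
        if np.linalg.norm(m-want)<15:
            e,v=ray(c,bc);P=np.eye(3)-np.outer(v,v);A+=P;b+=P@e
            print(" at z .138",atz(c,bc,.138).round(4))
    if c=="scene":
        cr=im[190:260,255:350];cv2.imwrite("pics/crop.png",cv2.resize(cr,None,fx=6,fy=6,interpolation=cv2.INTER_CUBIC))
print("centre",np.linalg.solve(A,b).round(4))
for c in("scene","side"):
    for d in r.silhouettes(c,"fan"):
        ys,xs=np.nonzero(d["pixels"]);print(c,"fan",xs.min(),xs.max(),ys.min(),ys.max(),round(d["confidence"],2))
for uv in [(355,160),(300,115),(330,270)]:print("side z0",uv,atz("side",uv,0).round(3))
for uv in [(380,384),(250,325),(395,290)]:print("scene z0",uv,atz("scene",uv,0).round(3))
t=np.linspace(0,2*np.pi,13)
E
```

```text
scene [301.  223.2] (np.int64(290), np.int64(312), np.int64(211), np.int64(235)) 465 0.84
 at z .138 [0.5624 0.117  0.138 ]
scene [235.7 234. ] (np.int64(227), np.int64(244), np.int64(224), np.int64(244)) 316 0.6
scene [263.2 218.6] (np.int64(260), np.int64(266), np.int64(212), np.int64(227)) 20 0.59
scene [314.3 329.9] (np.int64(287), np.int64(342), np.int64(305), np.int64(356)) 1767 0.54
scene [173.5 176.6] (np.int64(158), np.int64(189), np.int64(162), np.int64(191)) 663 0.2
side [285.9 157.6] (np.int64(280), np.int64(292), np.int64(151), np.int64(165)) 168 0.71
 at z .138 [0.5611 0.1187 0.138 ]
side [273.7 217.9] (np.int64(268), np.int64(280), np.int64(210), np.int64(225)) 163 0.7
side [252.5 206.6] (np.int64(247), np.int64(258), np.int64(199), np.int64(214)) 161 0.53
centre [0.5623 0.1174 0.1372]
scene fan 251 351 203 292 0.72
side fan 257 314 148 199 0.89
side fan 238 273 237 267 0.44
side z0 (355, 160) [ 0.43  -0.183  0.   ]
side z0 (300, 115) [ 0.769 -0.334  0.   ]
side z0 (330, 270) [0.249 0.351 0.   ]
scene z0 (380, 384) [ 0.521 -0.156  0.   ]
scene z0 (250, 325) [ 0.4    0.059 -0.   ]
scene z0 (395, 290) [ 0.697 -0.039  0.   ]
```

View pics/crop.png

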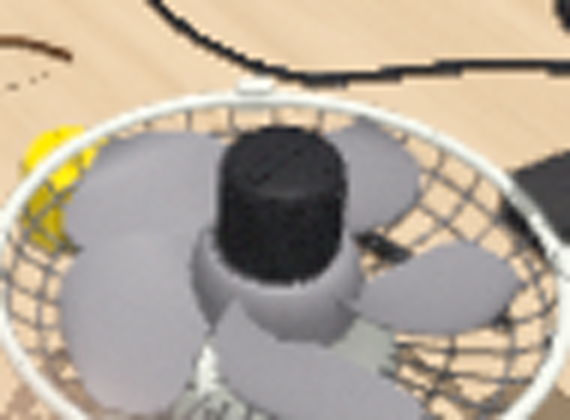

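The crop shows the black ribbed cap, with its domed top, standing on the grey hub. Its centre is near (0.562, 0.117), which fits its height and the arm's reach. The way there passes a cabinet corner near (0.45, -0.19), so I keep inside it with the tool's narrow side facing it.

Request:
play_rows(translation=[[0,0,0],[0,0,0],[0.0166,-0.0347,0],[0.0166,-0.0347,0],[0.0166,-0.0347,0],[0.0166,-0.0347,0],[0.0166,-0.0347,0],[0.0166,-0.0347,0],[0.0166,-0.0347,0],[0.0166,-0.0347,0],[0.0166,-0.0347,0],[0.0166,-0.0347,0],[0.0166,-0.0347,0],[0.0166,-0.0347,0]], delta_rot=[[0,0,7],[0,0,7],[0,0,0],[0,0,0],[0,0,0],[0,0,0],[0,0,0],[0,0,0],[0,0,0],[0,0,0],[0,0,0],[0,0,0],[0,0,0],[0,0,0]], grip=[1,1,1,1,1,1,1,1,1,1,1,1,1,1], squeeze=20)

```text
clock: 2.35
tool_pos: [0.351, -0.1892, 0.303]
eef_rot: [1.0, -0.0, 0.0, 0.0]
contact_force: [0.4, -0.4, 0.1]
opening: 1.0
finger_force: 0.0
```

Run:
```python
from h import *
s=r.get_state();print({k:np.round(s[k],3).tolist() for k in("clock","q","tool_pos","eef_rot","contact_force")})
for c in("scene","side"):
    im=r.snapshot(c)
    ims=im if c=="scene" else np.hstack([ims,im])
cv2.imwrite("pics/a.png",cv2.resize(ims,(800,300)))
```

```text
{'clock': 2.35, 'q': [0.435, 0.409, -0.081, 2.208, 0.064, 0.526, -1.266], 'tool_pos': [0.351, -0.189, 0.303], 'eef_rot': [1.0, -0.0, 0.0, 0.0], 'contact_force': [0.375, -0.431, 0.064]}
```

View pics/a.png

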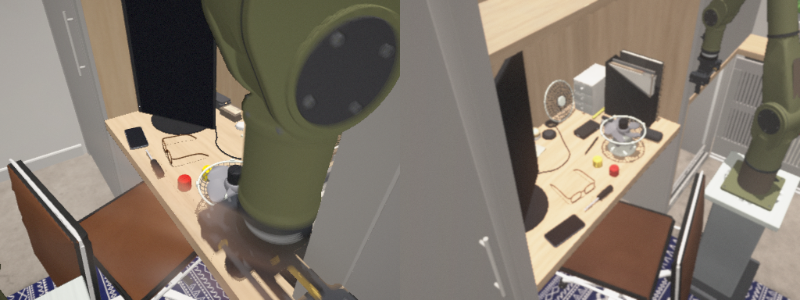

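No contact so far. The pictures show the arm inside the cabinet edge with the fan clear. I'll continue to above the cap and turn the wrist to mid-range.

Request:
play_rows(translation=[[0.006,-0.034,0],[0.006,-0.034,0],[0.006,-0.034,0],[0.006,-0.034,0],[0.006,-0.034,0],[0.0302,-0.0227,0],[0.0302,-0.0227,0],[0.0302,-0.0227,0],[0.0302,-0.0227,0],[0.0302,-0.0227,0],[0.0302,-0.0227,0],[0,0,0],[0,0,0],[0,0,0],[0,0,0],[0,0,0],[0,0,0],[0,0,0],[0,0,0],[0,0,0]], delta_rot=[[0,0,0],[0,0,0],[0,0,0],[0,0,0],[0,0,0],[0,0,0],[0,0,0],[0,0,0],[0,0,0],[0,0,0],[0,0,0],[0,0,-10],[0,0,-10],[0,0,-10],[0,0,-10],[0,0,-10],[0,0,-10],[0,0,-10],[0,0,-10],[0,0,-10]], grip=[1,1,1,1,1,1,1,1,1,1,1,1,1,1,1,1,1,1,1,1])

```text
clock: 4.95
tool_pos: [0.562, 0.1146, 0.3027]
eef_rot: [0.706, 0.708, -0.0, 0.0]
contact_force: [-0.1, -0.0, 0.7]
opening: 1.0
finger_force: 0.0
```

```bash
cat > st.py <<'E'
from h import *
def st():
    s=r.get_state();print({k:np.round(s[k],4).tolist() for k in("clock","q","tool_pos","eef_rot","contact_force","moment","opening","finger_force")});return s
E
python3 - <<'E'
from st import *
st()
im=r.snapshot("wrist")
cv2.imwrite("pics/w1.png",im)
for d in r.look_for("wrist","blade_cap"):print(np.round(d["point"],4),d["confidence"])
for d in r.silhouettes("wrist","blade_cap"):
    ys,xs=np.nonzero(d["pixels"]);print(xs.min(),xs.max(),ys.min(),ys.max(),len(xs),round(d["confidence"],2))
c=np.array([.562,.117,0])
print("pred dome",proj("wrist",c+[0,0,.157]),"rim",proj("wrist",c+[0,0,.118]), r.get_calibration("wrist")["eye"])
E
```

```text
{'clock': 4.95, 'q': [0.0052, 0.6523, -0.4899, 1.7155, 0.3838, 0.8707, -0.6463], 'tool_pos': [0.562, 0.1146, 0.3027], 'eef_rot': [0.7057, 0.7085, -0.0002, 0.0003], 'contact_force': [-0.0926, -0.0065, 0.684], 'moment': [-0.0727, -0.0231, 0.0237], 'opening': 1.0, 'finger_force': 0.0}
[0.5859 0.279  0.0398] 0.93
[0.5023 0.276  0.0389] 0.84
[0.562  0.1212 0.1531] 0.79
235 282 166 216 1918 0.97
260 297 11 56 1353 0.87
184 223 8 55 1454 0.59
pred dome [[255.79269827 195.9530182 ]] rim [[255.83611893 185.19254207]] [0.56256876 0.18249207 0.38484983]
```

View pics/w1.png

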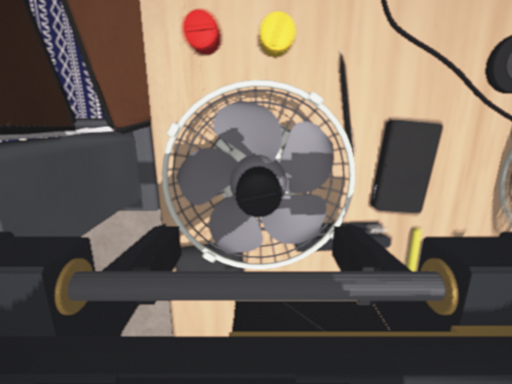

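The wrist view shows the black cap at (258,191), with the red cap at (200,31) and the yellow at (277,33), both off to one side. The fingers straddle the axis. Next I fit the cap outline to its silhouette.

```bash
cat > fit.py <<'E'
from h import *
from scipy.optimize import least_squares
t=np.linspace(0,2*np.pi,60);ring=np.c_[np.cos(t),np.sin(t),0*t]
def bb(c,x,y,z0=.118):
    P=np.vstack([ring*.021+[x,y,z0],ring*.021+[x,y,z0+.034],ring*.012+[x,y,z0+.039]])
    p=proj(c,P);return np.r_[p.min(0),p.max(0)]
E
python3 - <<'E'
from fit import *
m=np.array([235,166,283,217])-.0
f=least_squares(lambda q:bb("wrist",*q)-m,[.562,.117]);print("wrist",f.x.round(4),f.fun.round(1))
g=least_squares(lambda q:np.r_[bb("scene",*q)-[290,211,313,236],2*(bb("side",*q)-[280,151,293,166])],[.562,.117])
print(g.x.round(4),g.fun.round(1))
h=least_squares(lambda q:bb("wrist",q[0],q[1],q[2])-m,[.562,.117,.118]);print(h.x.round(4))
E
```

```text
wrist [0.5648 0.1161] [ 0.2 -0.7 -0.2  0.7]
[0.5618 0.1165] [ 0.1  0.3 -1.1  1.7 -0.5 -0.8 -0.8  0.1]
[0.5648 0.1154 0.1155]
```

Both fits agree on (0.564, 0.1163). I'll go down to a TCP height of 0.190 and close.

Request:
play_rows(translation=[[0.0017,0.002,0.02],[0,0,0.025],[0,0,0.025],[0,0,0.02],[0,0,0.015],[0,0,0.008],[0,0,0],[0,0,0],[0,0,0],[0,0,0],[0,0,0],[0,0,0],[0,0,0],[0,0,0]], delta_rot=[[0,0,0],[0,0,0],[0,0,0],[0,0,0],[0,0,0],[0,0,0],[0,0,0],[0,0,0],[0,0,0],[0,0,0],[0,0,0],[0,0,0],[0,0,0],[0,0,0]], grip=[1,1,1,1,1,1,1,-1,-1,-1,-1,-1,-1,-1], squeeze=20)

```text
clock: 6.85
tool_pos: [0.564, 0.1175, 0.1898]
eef_rot: [0.707, 0.707, 0.0, 0.0]
contact_force: [0.7, 0.1, 0.4]
opening: 0.466
finger_force: 20.0
```

Run:
```python
from st import *
st()
cv2.imwrite("pics/w2.png",r.snapshot("wrist"))
```

```text
{'clock': 6.85, 'q': [-0.0553, 0.8039, -0.3983, 1.8071, 0.4941, 0.6301, -0.7505], 'tool_pos': [0.564, 0.1175, 0.1898], 'eef_rot': [0.7073, 0.7069, 0.0002, 0.0002], 'contact_force': [0.6978, 0.0753, 0.3543], 'moment': [-0.1006, -0.3313, -0.0263], 'opening': 0.4663, 'finger_force': 20.0}
```

The grip is at 41 mm and 20 N, as it should be. Now a gentle counter-clockwise trial of 20°.

Request:
play_rows(translation=[[0,0,-0.0001],[0,0,-0.0001],[0,0,-0.0001],[0,0,-0.0001],[0,0,0]], delta_rot=[[0,0,-5],[0,0,-5],[0,0,-5],[0,0,-5],[0,0,0]], grip=[-1,-1,-1,-1,-1])

```text
clock: 7.52
tool_pos: [0.564, 0.1167, 0.1904]
eef_rot: [0.575, 0.818, -0.0, 0.0]
contact_force: [0.5, -1.5, 3.5]
opening: 0.469
finger_force: 20.0
```

Run:
```python
from st import *
st()
a=cv2.imread("pics/w2.png");b=r.snapshot("wrist");c=r.snapshot("scene")
cv2.imwrite("pics/w3.png",b);cv2.imwrite("pics/cmp.png",np.hstack([a[:,60:460],b[:,60:460]]))
```

```text
{'clock': 7.525, 'q': [-0.0011, 0.8186, -0.494, 1.8039, 0.5923, 0.6712, -0.4922], 'tool_pos': [0.564, 0.1167, 0.1904], 'eef_rot': [0.5747, 0.8184, -0.0003, 0.0005], 'contact_force': [0.5047, -1.5167, 3.4673], 'moment': [-0.55, -0.2508, -0.1324], 'opening': 0.4688, 'finger_force': 20.0}
```

View pics/cmp.png

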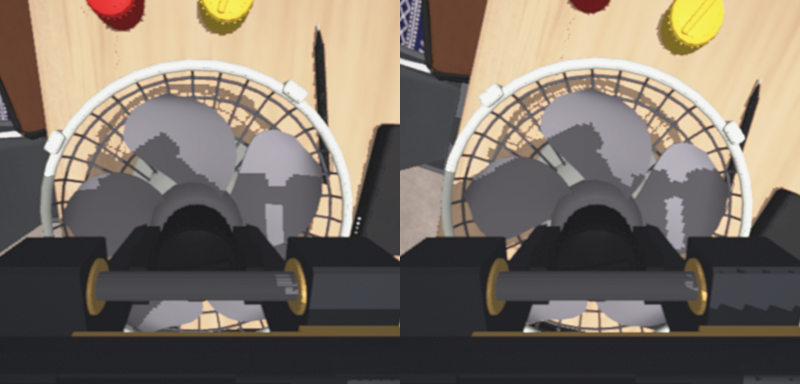

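The guard turned in view while the blades stayed put relative to the gripper, so counter-clockwise drags the blades. The thread therefore loosens clockwise (+rz). Before winding the wrist back I'll check how much room the rack leaves.

Run:
```python
from h import *
for c,uvs in {"scene":[(352,288),(397,352)],"side":[(262,148),(322,163),(330,162)]}.items():
    for uv in uvs:
        p=atz(c,uv,0);print(c,uv,p.round(3),"dist",np.hypot(p[0]-.564,p[1]-.1165).round(3))
```

```text
scene (352, 288) [0.626 0.015 0.   ] dist 0.119
scene (397, 352) [ 0.59  -0.133  0.   ] dist 0.251
side (262, 148) [ 0.765 -0.037  0.   ] dist 0.253
side (322, 163) [ 0.524 -0.092  0.   ] dist 0.212
side (330, 162) [ 0.502 -0.115  0.   ] dist 0.24
```

Request:
play_rows(translation=[[0,0,0],[0,0,0],[0,0,0],[0,0,0],[0,0,0],[0,0,0],[0,0,0],[0,0,0],[0,0,0],[0,0,0],[0,0,0],[0,0,0],[0,0,0]], delta_rot=[[0,0,0],[0,0,0],[0,0,0],[0,0,0],[0,0,-10],[0,0,-10],[0,0,-10],[0,0,-10],[0,0,-10],[0,0,-10],[0,0,-10],[0,0,-10],[0,0,0]], grip=[1,1,1,1,1,1,1,1,1,1,1,1,1])

```text
clock: 9.25
tool_pos: [0.5636, 0.1174, 0.1898]
eef_rot: [-0.086, 0.996, 0.0, -0.0]
contact_force: [0.3, -0.4, 0.0]
opening: 1.0
finger_force: 0.0
```

```bash
python3 -c "
from st import *
st()"
```

```text
{'clock': 9.25, 'q': [0.1804, 0.9159, -0.8525, 1.7946, 0.8948, 0.8708, 0.6374], 'tool_pos': [0.5636, 0.1174, 0.1898], 'eef_rot': [-0.0858, 0.9963, 0.0002, -0.0003], 'contact_force': [0.2806, -0.3672, 0.0204], 'moment': [0.0629, -0.0977, 0.0086], 'opening': 1.0, 'finger_force': 0.0}
```

Request:
play_rows(translation=[[0,0,0],[0,0,0],[0,0,0],[0,0,0],[0,0,0],[0,0,0],[0,0,-0.0002],[0,0,-0.0003],[0,0,-0.0003],[0,0,-0.0003],[0,0,-0.0003],[0,0,-0.0003],[0,0,0]], delta_rot=[[0,0,0],[0,0,0],[0,0,0],[0,0,0],[0,0,0],[0,0,0],[0,0,8],[0,0,8],[0,0,8],[0,0,8],[0,0,8],[0,0,8],[0,0,0]], grip=[-1,-1,-1,-1,-1,-1,-1,-1,-1,-1,-1,-1,-1])

```text
clock: 10.88
tool_pos: [0.5633, 0.1179, 0.1915]
eef_rot: [0.325, 0.946, -0.0, -0.0]
contact_force: [0.4, 0.0, -2.2]
opening: 0.463
finger_force: 20.0
```

Run:
```python
from st import *
st()
a=cv2.imread("pics/w2.png");b=r.snapshot("wrist");cv2.imwrite("pics/w4.png",b)
cv2.imwrite("pics/cmp2.png",b)
```

```text
{'clock': 10.875, 'q': [0.0826, 0.8519, -0.654, 1.7994, 0.7345, 0.7514, -0.0596], 'tool_pos': [0.5633, 0.1179, 0.1915], 'eef_rot': [0.325, 0.9457, -0.0001, -0.0003], 'contact_force': [0.3905, 0.0108, -2.2249], 'moment': [-0.0185, -0.1231, -0.0383], 'opening': 0.4635, 'finger_force': 20.0003}
```

View pics/cmp2.png

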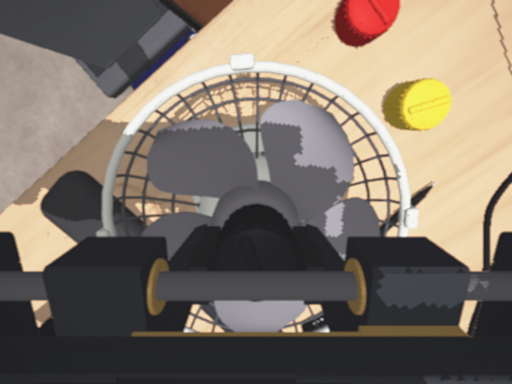

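Blades: since the trial they have stayed put in the world, as the blade is at (305,140), just where a static one should appear after the camera's 32° turn. So the cap is turning freely clockwise, and I'll continue.

Request:
play_rows(translation=[[0,0,-0.0002],[0,0,-0.0003],[0,0,-0.0003],[0,0,-0.0003],[0,0,-0.0003],[0,0,-0.0003],[0,0,-0.0003],[0,0,-0.0003],[0,0,-0.0003],[0,0,-0.0003],[0,0,-0.0003],[0,0,-0.0003],[0,0,-0.0003],[0,0,0]], delta_rot=[[0,0,9],[0,0,9],[0,0,9],[0,0,9],[0,0,9],[0,0,9],[0,0,9],[0,0,9],[0,0,9],[0,0,9],[0,0,9],[0,0,9],[0,0,9],[0,0,0]], grip=[-1,-1,-1,-1,-1,-1,-1,-1,-1,-1,-1,-1,-1,-1])

```text
clock: 12.68
tool_pos: [0.5636, 0.1181, 0.1954]
eef_rot: [0.976, 0.218, -0.0, -0.0]
contact_force: [0.3, -0.7, -1.4]
opening: 0.465
finger_force: 20.0
```

```bash
python3 -c "
from st import *
st()"
```

```text
{'clock': 12.675, 'q': [-0.2222, 0.7714, -0.1101, 1.8133, 0.143, 0.5647, -1.5533], 'tool_pos': [0.5636, 0.1181, 0.1954], 'eef_rot': [0.9759, 0.2181, -0.0001, -0.0001], 'contact_force': [0.2655, -0.7116, -1.4236], 'moment': [-0.0532, -0.0768, -0.0565], 'opening': 0.4648, 'finger_force': 20.0005}
```

Request:
play_rows(translation=[[0,0,-0.0002],[0,0,-0.0002],[0,0,-0.0002],[0,0,0],[0,0,0],[0,0,0],[0,0,0]], delta_rot=[[0,0,6],[0,0,6],[0,0,6],[0,0,5],[0,0,5],[0,0,3],[0,0,0]], grip=[-1,-1,-1,-1,-1,-1,-1])

```text
clock: 13.55
tool_pos: [0.5641, 0.1165, 0.1962]
eef_rot: [0.999, -0.052, 0.0, 0.001]
contact_force: [2.3, -4.5, -0.7]
opening: 0.469
finger_force: 20.0
```

```bash
python3 -c "
from st import *
st()"
```

```text
{'clock': 13.55, 'q': [-0.3061, 0.7714, 0.0374, 1.8174, -0.0469, 0.5533, -1.914], 'tool_pos': [0.5641, 0.1165, 0.1962], 'eef_rot': [0.9987, -0.0519, 0.0004, 0.0006], 'contact_force': [2.3496, -4.477, -0.7179], 'moment': [-0.9755, -0.4069, 0.0375], 'opening': 0.4686, 'finger_force': 20.0001}
```

The side load now looks like the stop, with the same signature as when the blades were dragged. I'll try a gentle lift.

Request:
play_rows(translation=[[0,0,-0.0005],[0,0,-0.001],[0,0,-0.001],[0,0,-0.001],[0,0,-0.001]], delta_rot=[[0,0,0],[0,0,0],[0,0,0],[0,0,0],[0,0,0]], grip=[-1,-1,-1,-1,-1])

```text
clock: 14.18
tool_pos: [0.5635, 0.1179, 0.2007]
eef_rot: [0.999, -0.052, -0.0, -0.0]
contact_force: [0.4, -1.7, -3.0]
opening: 0.465
finger_force: 20.0
```

Request:
play_rows(translation=[[0,0,-0.003],[0,0,-0.003],[0,0,-0.003],[0,0,-0.003],[0,0,0]], delta_rot=[[0,0,0],[0,0,0],[0,0,0],[0,0,0],[0,0,0]], grip=[-1,-1,-1,-1,-1])

```text
clock: 14.8
tool_pos: [0.5638, 0.1177, 0.213]
eef_rot: [0.999, -0.053, 0.0, -0.0]
contact_force: [-0.4, -0.1, -1.3]
opening: 0.465
finger_force: 20.0
```

It is lifting freely, so I'll raise it straight up.

Request:
play_rows(translation=[[0,0,-0.005],[0,0,-0.005],[0,0,-0.005],[0,0,-0.005],[0,0,-0.005],[0,0,-0.008],[0,0,-0.01],[0,0,-0.01],[0,0,-0.007],[0,0,-0.003],[0,0,0],[0,0,0],[0,0,0],[0,0,0]], delta_rot=[[0,0,0],[0,0,0],[0,0,0],[0,0,0],[0,0,0],[0,0,0],[0,0,0],[0,0,0],[0,0,0],[0,0,0],[0,0,0],[0,0,0],[0,0,0],[0,0,0]], grip=[-1,-1,-1,-1,-1,-1,-1,-1,-1,-1,-1,-1,-1,-1])

```text
clock: 16.55
tool_pos: [0.5636, 0.1175, 0.2755]
eef_rot: [0.999, -0.053, -0.0, 0.0]
contact_force: [-0.0, -0.2, -0.7]
opening: 0.463
finger_force: 20.0
```

Run:
```python
from st import *
s=st()
b=r.snapshot("side");w=r.snapshot("wrist")
cv2.imwrite("pics/e.png",np.hstack([cv2.resize(b[100:230,200:373],(400,300)),cv2.resize(w,(400,300))]))
for d in r.look_for("side","blade_cap"):print(np.round(d["point"],3),d["confidence"])
```

```text
{'clock': 16.55, 'q': [-0.3147, 0.6562, 0.0491, 1.7548, -0.0447, 0.732, -1.9185], 'tool_pos': [0.5636, 0.1175, 0.2755], 'eef_rot': [0.9986, -0.0526, -0.0002, 0.0001], 'contact_force': [-0.0111, -0.2129, -0.7221], 'moment': [0.071, 0.0349, -0.0133], 'opening': 0.4634, 'finger_force': 19.9999}
[0.492 0.292 0.036] 0.64
[0.58  0.284 0.031] 0.58
[0.549 0.128 0.23 ] 0.49
```

View pics/e.png

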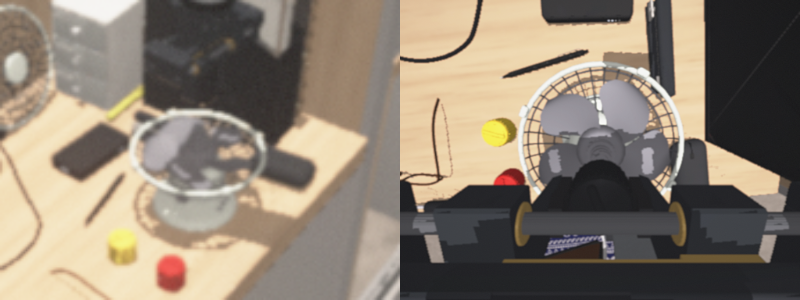

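The wrist view shows the cap held between the fingers at (600,190) with the bare hub at (600,145). The network puts it at z 0.23, which is 8 cm up. Everything else lies where it was, so I'm handing in.

```bash
python3 -c "
from plant import r
print(r.finish_job())"
```

```text
the job is handed in; nothing more can be done
None
```

The blade cap has a left-hand thread: I unscrewed it clockwise, lifted it straight off and handed in with it held upright and still about 8 cm above the hub. Nothing else on the desk looks disturbed; the hand-in gave no verdict.

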